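# Find the case's hidden catch by touch

### The job

The grey equipment case on the bench is locked by a catch hidden in a notch somewhere along its front top rim (the long strip facing the robot). With the tips of the shut gripper as your finger, touch the rim at one of its ends, run along it in contact until you find the notch, then press the catch inside it fully down so that the lid pops ajar, and withdraw. Do not lean hard on the case, do not touch the lid, and leave everything else on the bench where it stands.

Things in the scene. Friction and masses are not known exactly. Their poses are not given: they have to be found in the camera images.
- case: Grey painted steel case, fixed to the bench, 230 (x) x 420 (y) x 120 mm high; origin at the centre of its underside, its -x side (front) faces the robot, z up. The rim is the flat strip along its whole front top edge, 120 mm above the origin: x = -115 to -75 mm, centre line x = -95, y = -210 to +210 mm. A 5 mm wall at rim height (x = -75 to -70) parts rim and lid
- rim_left (a point): Left (+y) end of the rim: on its top surface, on its centre line. The rim is solid and flat except for one notch, 56 mm long in y, across the rim's full 40 mm width and open at the front; its centre lies anywhere from 60 mm left to 60 mm right of the rim's middle and differs every time
- rim_right (a point): Right (-y) end of the rim: on its top surface, on its centre line. The notch's floor is the top of the catch: a plain grey plate filling the notch, 10 mm below the rim's top when up, that sinks 8 mm straight down when pressed
- catch (a joint): How far the catch in the notch is pressed down, m: 0 = up (locked), 0.008 = fully down. It needs about 5 to 9 N, has no return spring and stays where it is left. The lid rises with it, 0.015 rad for each mm
- lid: Grey lid of the case, 178 x 416 x 8 mm, its top flush with the rim, hinged at the back; origin on the hinge line (112 mm behind the case's centre, 112 mm up), the lid reaches 178 mm towards -x from it. A black carrying handle stands 23 mm above its top. Its own z axis tilts 0.12 rad from vertical when ajar (the front edge is then about 21 mm higher)
- screwdriver: Loose screwdriver lying in front of the case; leave it
- wrench: Loose wrench lying in front of the case; leave it
- mug: Loose white mug, 80 mm wide, 90 mm high, left of the case; leave it
- can: Loose can, 54 mm wide, 100 mm high, right of the case; leave it
- tape_roll: Loose black roll of tape, 90 mm wide, 25 mm high, lying left of the case; leave it
- tray: Loose steel tray, 90 x 120 x 30 mm, right of the case; leave it
- hammer: Loose hammer lying behind the case; leave it

How it is judged:
By the outcome, as a careful person would: the job done as asked, in the order asked, and still so for the second after the job is handed in, with the robot touching nothing.
It also fails if it takes over 67 s, if anything falls off the work surface, if the arm or the gripper's body presses on something with over 40 N, if the wrist force passes 120 N, or if a joint passes its speed limit or range.

### The arm

A 6-joint arm with a two-finger parallel gripper is mounted at the origin on the work surface. World frame = base frame: x ahead of the robot, y to its left, z up, the work surface at z = 0. Lengths are in m, angles in rad, forces in N, time in s.
With the tool pointing down it reaches from about 0.25 to 0.775 m from the base axis. Payload 4 kg.
Tool frame: the origin (TCP) lies at the very end of the fingers, on their centre line; the grasp point (between the pads) lies 19 mm behind it; z points along the fingers, y is the line along which they close (so a half turn about z gives the same grasp; the last joint's range is limited). The gripper opens to 85 mm and grips with 20 to 120 N. Pads are 22 mm wide; open, the fingers measure 114 mm over their backs; the gripper's body (76 mm by 85 mm) begins 54 mm behind the grasp point. The pads swing forward as they close: fully open they stand 13 mm farther back than shut.
Start: joints at [1.227, 0.087, 1.371, -0, 1.684, -0.103], TCP at [0.131, 0.534, 0.198] pointing down, gripper open.
Joint ranges: [-3.1, 3.1], [-0.76, 2.03], [0.27, 2.55], [-1.08, 4.22], [0.17, 2.65], [-2.57, 2.57]. Speed limits (rad/s): [2.79, 2.79, 3.14, 3.14, 3.14, 3.14].

### API

Orientations are given as a unit quaternion [x, y, z, w].
In Python, from station import * gives the robot as it stands. Calls block until the motion is done:
- goto(position, orientation): joint-space move of the TCP to a pose.
- move_linear(position, rot=None, v=0.15, f_stop=None): straight line of the TCP; rot=None keeps the orientation; v is the mean speed in m/s. With f_stop (N) it stops when the force on the tool has changed by that much, and returns True; else False.
- set_joints(angles): joint-space move.
- command_gripper(opening, effort=None): finger opening in m; effort is the grip in N (None keeps the last); returns when the fingers have stopped.
- wait(seconds).
- inverse_kinematics(position, orientation): joint angles nearest the present ones, or None.
- state(): the state.
- camera(name): name is "scene" or "top"; returns (picture, depth): 400x640x3 uint8, red, green, blue; 400x640 float32, m along the optical axis (not along the pixel's ray), 0 where there is no reading.
- camera_model(name): a dict with "fx", "fy", "cx", "cy" (pixels), "R" (3x3) and "t" (3): a world point X has camera coordinates R X + t. Camera axes: x right, y down, z forward; pixel columns grow to the right and rows downward; lengths in m; the calibration is good to about 2 mm. A picture is of the moment at which its call begins. camera_model takes no time and is no camera call.
A pose or a line that the arm cannot do raises IKError and nothing moves.
- finish_job(): hands the job in; it is judged then, once.
The state is a dict: "time_s": time; "joint_positions": joint angles; "dq": joint speeds; "effort": joint torques, N m; "ee_pos": TCP position; "ee_rot": TCP orientation; "contact_force": force on the tool from outside, world axes, zero at the start; "wrist_torque": the same for the moment, N m; "grip_width": finger opening in m; "finger_force": force on a finger pad.
Only numpy, scipy, OpenCV 4.12 (cv2) and the standard library are available. Lean on these libraries where they do the work, as an engineer would, in place of code of your own. Each camera call takes 0.05 s, during which the arm holds its last target. There are 200 camera calls.

## Working session

There is one attempt and no reset: what is moved stays moved. The work goes in short steps, each a Python script; the robot and the scene stay as the last script left them, time stands still between calls to the robot, and variables do not carry over. Pictures are saved under pics/ and viewed, at most 10 in all, crops included, and the job is handed in when it is done.

```bash
mkdir -p pics; ls; python3 - <<'E'
from station import *
import cv2,numpy as np
for n in("scene","top"):
    p,d=camera(n); cv2.imwrite(f"pics/{n}0.png",p[:,:,::-1]); np.savez(f"{n}0.npz",p=p,d=d); m=camera_model(n); print(n,m)
s=state();print(s)
E
```

```text
pics
scene {'fx': 494.56216100806563, 'fy': 494.56216100806563, 'cx': 318.6461398267818, 'cy': 193.2534275388523, 'R': array([[-0.87100791,  0.49116135,  0.01028331],
       [ 0.28808201,  0.52760588, -0.79915004],
       [-0.39793715, -0.69310357, -0.60104365]]), 't': array([ 0.51074543, -0.1197324 ,  1.38902732])}
top {'fx': 511.8325590666669, 'fy': 511.8325590666669, 'cx': 321.05356689287964, 'cy': 199.40657460656143, 'R': array([[ 0.04994655, -0.99874633, -0.00333219],
       [-0.97866316, -0.04827587, -0.19971948],
       [ 0.19930823,  0.01323639, -0.97984745]]), 't': array([0.00504452, 0.5816603 , 1.15307208])}
{'time_s': 0.1, 'joint_positions': array([ 1.22686089e+00,  8.79312410e-02,  1.37213453e+00, -7.84986580e-06,
        1.68358412e+00, -1.03053790e-01]), 'dq': array([ 0.00111342, -0.00092507, -0.00309291, -0.00037165,  0.00051082,
       -0.00021895]), 'effort': array([ 3.35759374e-03, -3.53015220e+01, -3.14219749e+01, -6.39614723e-05,
        7.86123943e-03,  6.46423331e-06]), 'ee_pos': array([0.13101473, 0.53363554, 0.19701289]), 'ee_rot': array([ 1.20150221e-01,  9.92755189e-01, -1.00390287e-03, -2.24178832e-04]), 'contact_force': array([-0.18580828, -0.30095976,  0.07017403]), 'wrist_torque': array([-0.03239804, -0.0172215 , -0.02603653]), 'finger_force': 0.0, 'grip_width': 0.08531587376684922}
```

View pics/scene0.png

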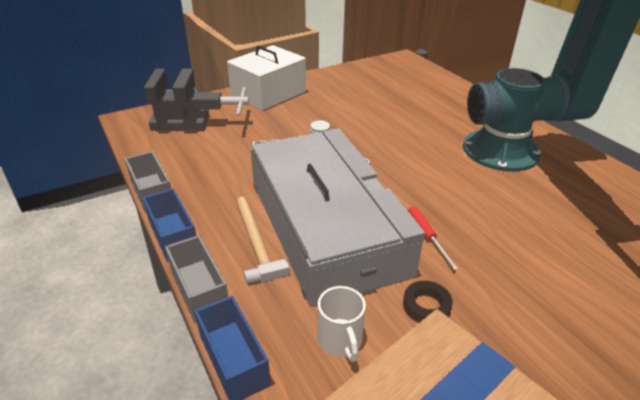

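View pics/top0.png

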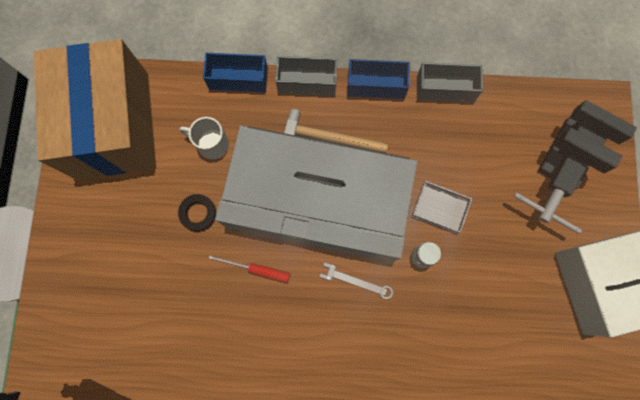

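The top view shows the case with its rim toward the robot, corners at about (240,128), (416,158), (402,256), (219,222), and a notch near (295,226). The tools lie in front of it. I'll fit the case's top plane from depth.

```bash
python3 - <<'E'
from station import *
import cv2,numpy as np
f=np.load("top0.npz");m=camera_model("top");d=f["d"]
v,u=np.mgrid[:400,:640]
C=np.stack([(u-m["cx"])/m["fx"]*d,(v-m["cy"])/m["fy"]*d,d],-1)
W=(C-m["t"])@m["R"]
z=W[...,2]
mask=((z>.108)&(z<.132)&(d>0)).astype(np.uint8)
mask[:100]=0
mask=cv2.morphologyEx(mask,cv2.MORPH_CLOSE,np.ones((9,9)))
n,l,s,c=cv2.connectedComponentsWithStats(mask);k=1+np.argmax(s[1:,4]);print(s[k],c[k])
cnt=max(cv2.findContours((l==k).astype(np.uint8),cv2.RETR_EXTERNAL,cv2.CHAIN_APPROX_NONE)[0],key=len)[:,0]
# ray-cast contour to plane z=.12
r=np.c_[(cnt[:,0]-m["cx"])/m["fx"],(cnt[:,1]-m["cy"])/m["fy"],np.ones(len(cnt))]@m["R"]
o=-m["R"].T@m["t"]
P=(o+r*((.12-o[2])/r[:,2])[:,None])[:,:2].astype(np.float32)
R=cv2.minAreaRect(P);print(R);b=cv2.boxPoints(R);print(b)
print("median z",np.median(z[(l==k)]))
# frame: y axis = long dir pointing left
e=[b[1]-b[0],b[2]-b[1]];L=max(e,key=np.linalg.norm);L=L/np.linalg.norm(L);L*=np.sign(L[1]);X=np.array([L[1],-L[0]])
c=np.array(R[0]);print("c",c,"y",L,"x",X)
Q=np.c_[(W[...,:2]-c)@X,(W[...,:2]-c)@L]
for y in np.arange(-.205,.21,.01):
    q=(abs(Q[...,0]+.095)<.015)&(abs(Q[...,1]-y)<.005);print(round(y,3),round(float(np.median(z[q])),4),end=" ; ")
E
```

```text
[  216   126   202   133 18480] [318.58041126 191.00292208]
((0.5905416011810303, 0.04179456830024719), (0.41996029019355774, 0.2312462478876114), 81.1761703491211)
[[ 0.44407663 -0.14796418]
 [ 0.672586   -0.18343662]
 [ 0.73700655  0.23155332]
 [ 0.5084972   0.26702577]]
median z 0.12029127334792757
c [0.5905416  0.04179457] y [0.1533967 0.9881647] x [ 0.9881647 -0.1533967]
-0.205 nan ; -0.195 nan ; -0.185 nan ; -0.175 nan ; -0.165 nan ; -0.155 nan ; -0.145 nan ; -0.135 nan ; -0.125 nan ; -0.115 nan ; -0.105 0.003 ; -0.095 0.0032 ; -0.085 0.0025 ; -0.075 nan ; -0.065 nan ; -0.055 nan ; -0.045 nan ; -0.035 nan ; -0.025 nan ; -0.015 nan ; -0.005 nan ; 0.005 nan ; 0.015 nan ; 0.025 nan ; 0.035 nan ; 0.045 nan ; 0.055 nan ; 0.065 nan ; 0.075 nan ; 0.085 nan ; 0.095 nan ; 0.105 nan ; 0.115 nan ; 0.125 nan ; 0.135 nan ; 0.145 nan ; 0.155 nan ; 0.165 nan ; 0.175 nan ; 0.185 nan ; 0.195 nan ; 0.205 nan ;
  return _methods._mean(a, axis=axis, dtype=dtype,
  ret = ret.dtype.type(ret / rcount)
```

```bash
cat > h.py <<'E'
from station import *
import numpy as np
from scipy.spatial.transform import Rotation as Ro
c=np.array([.5905,.0418]);L=np.array([.1534,.9882]);X=np.array([.9882,-.1534])
y=np.r_[L,0];z=np.array([0,0,-1.]);q=Ro.from_matrix(np.c_[np.cross(y,z),y,z]).as_quat()
def P(yy,zz,xx=-.096): return np.r_[c+X*xx+L*yy,zz]
def loc(p): p=np.array(p);d=p[:2]-c;return np.round([d@X,d@L,p[2]],4)
E
python3 - <<'E'
from h import *
f=np.load("top0.npz");m=camera_model("top");d=f["d"]
v,u=np.mgrid[:400,:640]
W=(np.stack([(u-m["cx"])/m["fx"]*d,(v-m["cy"])/m["fy"]*d,d],-1)-m["t"])@m["R"]
qx=(W[...,:2]-c)@X;qy=(W[...,:2]-c)@L
for yy in np.arange(-.2,.21,.02):
    k=(abs(qx+.095)<.013)&(abs(qy-yy)<.006);print(round(yy,3),round(float(np.median(W[...,2][k])),4),end="; ")
command_gripper(0.0,30)
goto(P(.197,.25),q); move_linear(P(.197,.145),v=.15)
wait(.2);s=state();f0=s["contact_force"][2];print(s["time_s"],loc(s["ee_pos"]),s["contact_force"],s["grip_width"])
print(move_linear(P(.197,.112),v=.02,f_stop=2.5))
s=state();print(s["time_s"],loc(s["ee_pos"]),s["contact_force"])
wait(.2);s=state();print(s["time_s"],loc(s["ee_pos"]),s["contact_force"])
E
```

```text
-0.2 0.1209; -0.18 0.1206; -0.16 0.1209; -0.14 0.1211; -0.12 0.1204; -0.1 0.1208; -0.08 0.1204; -0.06 0.1202; -0.04 0.1206; -0.02 0.1198; -0.0 0.1205; 0.02 0.1105; 0.04 0.111; 0.06 0.114; 0.08 0.1202; 0.1 0.12; 0.12 0.1203; 0.14 0.1206; 0.16 0.1201; 0.18 0.1201; 0.2 0.1197; 3.6917 [-0.0953  0.1974  0.1466] [ 0.99844818 -0.8515913   0.99682056] 4.5014783097864684e-05
False
5.4917 [-0.0959  0.1971  0.1122] [-0.04838876  0.80205173 -0.10779841]
5.6917 [-0.096   0.197   0.1121] [ 0.33946013  0.59982569 -0.30250972]
```

No contact at z=0.112 is inconsistent with the measured rim height, so I'll look before moving.

```bash
python3 - <<'E'
from h import *
import cv2
o=[]
for n in("scene","top"):
    p,d=camera(n);m=camera_model(n);s=state()
    C=m["R"]@s["ee_pos"]+m["t"];u,v=m["fx"]*C[0]/C[2]+m["cx"],m["fy"]*C[1]/C[2]+m["cy"];print(n,u,v,C[2])
    u0,v0=int(min(max(u-70,0),500)),int(min(max(v-100,0),200))
    o.append(cv2.resize(p[v0:v0+140,u0:u0+140,::-1].copy(),(400,400),interpolation=cv2.INTER_CUBIC));print(u0,v0)
cv2.imwrite("pics/c1.png",np.hstack(o))
E
```

```text
scene 412.0594108768111 232.65873157311958 0.938304615143146
342 132
top 223.276146077928 213.86212018819543 1.1514197588614488
153 113
```

View pics/c1.png

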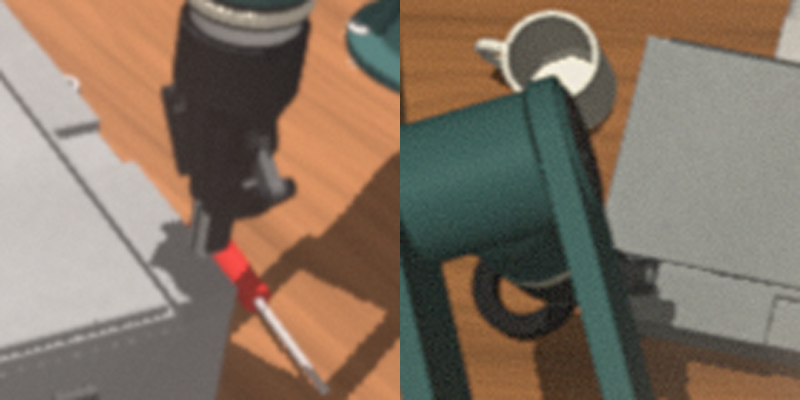

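The scene crop shows the finger tip ending around crop (205,250), about 13 px above the projected TCP, so it may still be above the rim. I'll check with depth.

```bash
python3 - <<'E'
from h import *
n="scene";p,d=camera(n);m=camera_model(n)
v,u=np.mgrid[:400,:640]
W=(np.stack([(u-m["cx"])/m["fx"]*d,(v-m["cy"])/m["fy"]*d,d],-1)-m["t"])@m["R"]
for r in range(200,240,3):
    print(r,[(cc,*(loc(W[r,cc])*1000).astype(int).tolist()) for cc in range(402,430,4)])
E
```

```text
200 [(402, -207, -23, 0), (406, -218, -23, -1), (410, -83, 192, 190), (414, -84, 203, 198), (418, -88, 209, 201), (422, -98, 206, 196), (426, -84, 238, 223)]
203 [(402, -201, -13, 0), (406, -211, -10, 0), (410, -85, 190, 181), (414, -83, 205, 193), (418, -88, 210, 195), (422, -83, 229, 211), (426, -83, 240, 219)]
206 [(402, -110, 128, 121), (406, -204, 1, 1), (410, -85, 192, 176), (414, -82, 209, 189), (418, -82, 220, 197), (422, -84, 229, 204), (426, -82, 242, 214)]
209 [(402, -105, 136, 121), (406, -197, 13, 3), (410, -84, 195, 171), (414, -87, 202, 176), (418, -83, 221, 191), (422, -85, 230, 197), (426, -247, 22, -3)]
212 [(402, -103, 141, 118), (406, -110, 145, 119), (410, -84, 196, 165), (414, -89, 201, 168), (418, -93, 208, 171), (422, -101, 209, 170), (426, -238, 36, 0)]
215 [(402, -97, 153, 121), (406, -104, 156, 121), (410, -83, 199, 161), (414, -88, 205, 163), (418, -92, 210, 167), (422, -102, 209, 162), (426, -232, 46, 0)]
218 [(402, -92, 161, 120), (406, -100, 163, 120), (410, -86, 197, 151), (414, -87, 207, 158), (418, -95, 208, 157), (422, -200, 76, 24), (426, -227, 55,
[... 421 characters left out ...]
10, 193, 118), (422, -187, 100, 21), (426, -194, 106, 23)]
230 [(402, -76, 191, 119), (406, -83, 194, 120), (410, -92, 194, 117), (414, -98, 197, 118), (418, -105, 200, 118), (422, -111, 204, 120), (426, -188, 114, 23)]
233 [(402, -71, 200, 121), (406, -80, 199, 117), (410, -86, 204, 120), (414, -94, 204, 118), (418, -100, 208, 119), (422, -107, 211, 120), (426, -185, 120, 20)]
236 [(402, -68, 207, 120), (406, -75, 209, 120), (410, -82, 210, 119), (414, -90, 212, 118), (418, -98, 213, 116), (422, -110, 209, 109), (426, -183, 125, 16)]
239 [(402, -66, 211, 116), (406, -75, 210, 113), (410, -83, 211, 111), (414, -92, 211, 109), (418, -100, 213, 108), (422, -109, 212, 105), (426, -190, 118, 0)]
```

The visible finger tip is at z≈0.143 with x and y as expected, so the reported TCP sits about 30 mm below the real tip. The force of about 0 agrees. I'll continue down under guard.

```bash
python3 - <<'E'
from h import *
print(state()["joint_positions"],state()["grip_width"])
print(move_linear(P(.197,.075),v=.015,f_stop=2.5))
s=state();print(s["time_s"],loc(s["ee_pos"]),s["contact_force"])
wait(.2);s=state();print(s["time_s"],loc(s["ee_pos"]),s["contact_force"])
E
```

```text
[ 3.48358350e-01  1.91216327e-01  1.42518788e+00  7.33749474e-06
  1.52514468e+00 -1.06842713e+00] -5.763607515136899e-05
True
7.4167 [-0.0961  0.197   0.0867] [ 0.41307962 -0.21966228  4.49741875]
7.6167 [-0.0961  0.197   0.0867] [0.24009386 0.92657071 5.69123969]
```

```bash
python3 - <<'E'
from h import *
zc=state()["ee_pos"][2]-.0002;yy=.197;z0=zc;lost=0
while yy>-.1:
    yy-=.006
    move_linear(P(yy,zc),v=.03)
    s=state();f=s["contact_force"];l=loc(s["ee_pos"])
    print(round(s["time_s"],2),l,round(zc,4),np.round(f,1))
    if np.linalg.norm(f)>25: print("HIGH");break
    if l[2]<z0-.003: print("NOTCH");break
    zc+=np.clip((f[2]-4.5)*.0002,-.0012,.0006)
E
```

```text
7.96 [-0.0959  0.1907  0.0867] 0.0865 [-0.6 -0.4  4.8]
8.31 [-0.0958  0.185   0.0868] 0.0865 [0.2 0.5 4.9]
8.66 [-0.0959  0.1787  0.0868] 0.0866 [0.7 2.8 4.3]
9.01 [-0.0959  0.1727  0.0869] 0.0866 [0.3 2.9 5.6]
9.36 [-0.096   0.1662  0.0869] 0.0868 [0.2 1.  5.1]
9.71 [-0.096   0.1601  0.0869] 0.0869 [0.4 0.3 5. ]
10.06 [-0.0961  0.1543  0.0869] 0.087 [-0.2  0.4  4.7]
10.41 [-0.0961  0.1484  0.0869] 0.0871 [-0.4  0.   4.1]
10.76 [-0.0961  0.1424  0.0869] 0.087 [0.5 1.9 3.2]
11.11 [-0.0959  0.1367  0.0869] 0.0867 [0.1 1.7 3.8]
11.46 [-0.0958  0.1308  0.0869] 0.0866 [1.1 2.3 5.1]
11.81 [-0.0959  0.1244  0.0869] 0.0867 [-0.2  1.4  4.6]
12.16 [-0.0959  0.1183  0.0868] 0.0867 [0.2 1.9 5.3]
12.51 [-0.0961  0.112   0.0869] 0.0869 [-1.3  1.1  5.8]
12.86 [-0.0962  0.1059  0.0869] 0.0871 [-0.3 -0.8  4.3]
13.21 [-0.0961  0.1004  0.0869] 0.0871 [ 0.3 -0.4  2.8]
13.56 [-0.0959  0.0947  0.0869] 0.0867 [0.4 0.7 3.4]
13.91 [-0.0958  0.0888  0.0868] 0.0865 [0.8 2.6 4.5]
14.26 [-0.0958  0.0826  0.0868] 0.0865 [-0.5  2.4  5.6]
14.61 [-0.096   0.0762  0.0869] 0.0868 [0.3 1.6 6. ]
14.96 [-0.0961  0.07    0.0869] 0.0871 [-1.  -0.5  5.3]
15.31 [-0.0962  0.0642  0.0869] 0.0872 [ 0.5 -0.3  2.9]
15.66 [-0.0961  0.0587  0.0868] 0.0869 [0.2 0.8 2.4]
16.01 [-0.0965  0.0524  0.0857] 0.0865 [0.1 0.5 0.5]
16.36 [-0.0961  0.0468  0.0856] 0.0857 [-0.8 -1.   1.2]
16.71 [-0.096   0.0408  0.085 ] 0.085 [ 0.6 -0.2 -0.2]
17.06 [-0.096   0.0348  0.084 ] 0.0841 [-0.3  0.1  0.2]
17.41 [-0.096   0.0288  0.0832] 0.0832 [-1.  -0.8 -0.4]
NOTCH
```

Notch found, with its centre near y≈0.041. I'll centre in it and press.

```bash
python3 - <<'E'
from h import *
zz=state()["ee_pos"][2]
move_linear(P(.041,zz),v=.03)
def rep(t): s=state();print(t,round(s["time_s"],2),loc(s["ee_pos"]),np.round(s["contact_force"],1))
rep("centre")
print(move_linear(P(.041,.072),v=.02,f_stop=2.5));rep("touch")
for z in np.arange(.0755,.062,-.001):
    h=move_linear(P(.041,z),v=.015,f_stop=14);rep(round(z,4))
    if h or state()["contact_force"][2]>16: break
wait(.2);rep("end")
E
```

```text
centre 17.96 [-0.0961  0.0412  0.0831] [ 0.3 -0.2  0.3]
True
touch 18.38 [-0.0959  0.0409  0.0755] [ 1.  -0.2  1.4]
0.0755 18.63 [-0.096   0.0409  0.0754] [ 1.  -0.8  1.2]
0.0745 18.88 [-0.096   0.0409  0.0748] [-0.9 -1.3  3. ]
0.0735 19.13 [-0.096   0.0409  0.0737] [-1.9 -1.   4.4]
0.0725 19.38 [-0.096   0.0409  0.0725] [-1.2 -0.5  4.7]
0.0715 19.63 [-0.096   0.0409  0.0714] [-1.3 -1.   3.8]
0.0705 19.88 [-0.096   0.0409  0.0703] [-0.8 -1.6  4.1]
0.0695 20.13 [-0.096   0.0409  0.0694] [-0.7 -1.4  3.8]
0.0685 20.38 [-0.096   0.0409  0.0688] [-1.7 -0.9  5.5]
0.0675 20.63 [-0.0959  0.041   0.0687] [-3.8 -2.1  9.1]
0.0665 20.88 [-0.0959  0.041   0.0687] [-4.5 -1.8 13.4]
0.0655 21.13 [-0.0958  0.041   0.0686] [-5.5 -1.9 17.6]
end 21.33 [-0.0958  0.041   0.0686] [-6.8 -1.9 17.6]
```

It bottomed out at the predicted 0.0687. I'll withdraw upward and then toward the robot, and verify.

```bash
python3 - <<'E'
from h import *
import cv2
move_linear(P(.041,.13),v=.06); move_linear(P(.041,.22),v=.15); move_linear(P(.041,.25,-.24),v=.15); wait(.3)
s=state();print(s["time_s"],loc(s["ee_pos"]),s["contact_force"])
p,d=camera("scene");m=camera_model("scene");v,u=np.mgrid[:400,:640]
W=(np.stack([(u-m["cx"])/m["fx"]*d,(v-m["cy"])/m["fy"]*d,d],-1)-m["t"])@m["R"]
qx=(W[...,:2]-c)@X;qy=(W[...,:2]-c)@L;z=W[...,2]
pts=[(x,round(float(np.median(z[(abs(qx-x)<.008)&(abs(qy-.1)<.05)&(z>.1)])),4)) for x in(-.05,-.02,.03,.06,.09)]
print(pts,"tilt",np.polyfit(*zip(*pts),1)[0])
cv2.imwrite("pics/end.png",p[:,:,::-1])
E
```

```text
24.7417 [-0.2397  0.0409  0.2497] [ 0.10607875  1.0106092  -0.5880526 ]
[(-0.05, 0.1399), (-0.02, 0.1362), (0.03, 0.1307), (0.06, 0.1266), (0.09, 0.1231)] tilt -0.11972477064220222
```

View pics/end.png

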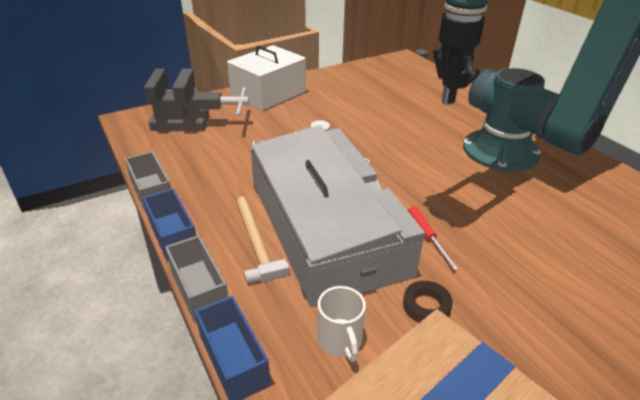

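The lid is ajar with its front edge raised (measured tilt 0.12 rad). The screwdriver (430,235), tape (428,302), mug (340,320) and hammer (260,250) are where they were, and the arm is clear.

```bash
python3 -c "from station import *; print(finish_job())"
```

```text
the job is handed in; nothing more can be done
None
```

The catch is fully down and the lid is ajar at the expected 0.12 rad: I touched the rim's left end, slid along it to the notch (centre about 41 mm left of the middle), pressed the catch with at most about 18 N, withdrew, and handed the job in at about 25 s.

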